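# Swap what stands at the back of the condiment rack

### The arm

A 6-joint arm with a two-finger parallel gripper is mounted at the origin on a cart in front of the work surface, level with it; the furniture and walls round the work are solid. World frame = base frame: x ahead of the robot, y to its left, z up, the work surface at z = 0. Lengths are in mm, angles in rad, forces in N, time in s.
With the tool pointing down it reaches from about 325 to 750 mm from the base axis. Payload 7.6 kg.
Tool frame: the origin (TCP) lies on the centre line of the jaws, within the pads' length; the fingertips stand arm.nose_length ahead of it and the grasp point (between the pads) lies 2 mm behind it (arm.nose_length is the distance from the TCP to the fingertips, in mm); z points along the fingers, x is the direction in which the jaws open and shut, and the axes are right-handed (so a half turn about z gives the same grasp; the last joint's range is limited). The gripper opens to 85 mm and grips with 20 to 120 N. Pads are 22 mm wide; open, the fingers measure 114 mm over their backs; the gripper's body (76 mm by 85 mm) begins 54 mm behind the grasp point. The pads swing forward as they close: fully open they stand 13 mm farther back than shut.
Start: joints at [-1.372, 0.052, 1.401, -0, 1.689, -0.07], TCP at [139.451, -506.16, 248.323] pointing down, gripper open.
Joint ranges: [-2.9, 2.9], [-0.91, 2.17], [0.12, 2.37], [-1.06, 4.2], [0.26, 2.73], [-2.93, 2.93]. Speed limits (rad/s): [2.57, 2.57, 3.01, 3.14, 3.14, 3.14].

### API

Orientations are given as a rotation vector (axis times angle).
In Python, from plant import arm, cams, ticket, nets gives the robot as it stands.
- The arm moves only by the tool play_rows, never from a script. Its argument "deltas" is a list of rows, each an object with "fingers": the opening, from -1 (shut) to 1 (fully open); "translation": the shift along the tool's x, y, z in mm, a list of three; "angular": the turn, a rotation vector about the tool's x, y, z in rad, a list of three. In form: [{"fingers": fingers, "translation": [dx, dy, dz], "angular": [rx, ry, rz]}, ...]. A call has 1 to 12 rows; each row is the pose to reach, as a shift and turn from the pose commanded when the call began, along the tool's axes at that moment; what a row does not reach only later rows make up. A row lasts 1/10 s, in which the tool goes at most 50 mm and 8.59 degrees, less where a joint would pass 70% of its speed; a pose out of reach is approached as far as the arm can. A call with a gripper value outside its range is refused whole. The fingers move at their own pace and stop on an object; "newtons" is the grip in N (left out, the last holds). Time passes only in rows, so rows that repeat a pose let the fingers close. It gives the time, the measured TCP pose, the force and the opening at its end, in the units of the state.
- arm.get_obs(): the state, without advancing time (a new reading comes with each control period).
- cams.read_camera(name): name is "scene" or "side" or "wrist"; returns a dict with "frame" (420x560x3 uint8, red, green, blue), "intrinsics" (3x3 intrinsics, pixels), "distortion" ([k1, k2, p1, p2, k3] as OpenCV has them; the pictures are not rectified), "R" (3x3) and "t" (3): a world point X has camera coordinates R X + t. Camera axes: x right, y down, z forward; pixel columns grow to the right and rows downward; lengths in mm; the calibration is good to about 2 mm. A picture is of the moment at which its call begins. There is no depth.
- ticket.close_job(): hands the job in, once; it reports no verdict.
Trained networks look in the newest picture that a camera, given by its name, has taken for a name from the list of things; names that differ only in an ending like _2 or _b are one class to them, and where a whole thing is asked for, a point or a joint stands for the part that bears it (a point fixed in the world has none). Each returns a list of dicts, best first, with "score" (0 to 1); they miss things now and then, are a little off and sometimes report something else, mostly with a low value. They report only what shows in the picture. A call takes as long as a camera call.
- nets.search_frame(camera, query): "extent" ([centre column, centre row, width, height] in pixels, round what is visible of it).
The state is a dict: "time": time; "joint_pos": joint angles; "joint_velocities": joint speeds; "joint_torque": joint torques, N m; "eef_pos": TCP position; "orientation": TCP orientation; "ft_force": force on the tool from outside, world axes, zero at the start; "ft_torque": the same for the moment, N m; "opening": opening from 0.0 (shut) to 1.0 (fully open).
Only numpy, scipy, OpenCV 4.12 (cv2) and the standard library are available. Lean on these libraries where they do the work, as an engineer would, in place of code of your own. Each camera call takes 0.05 s, during which the arm holds its last target. There are 200 camera calls.

### The job

The salt shaker stands in the back place of the condiment rack, behind the pepper mill and the spice jar: first clear these two out of the way onto the side tray, then take out the salt shaker and stand it in the middle of the coaster, and put the loose tin in the middle of the back place that has become free. Only then put the mill and the spice jar back, each in the middle of the very place in the rack where it stood at the start. Keep everything upright, and let go of each thing.

Things in the scene. Friction and masses are not known exactly. Their poses are not given: they have to be found in the camera images.
- pepper_head (a point): Tall turned wooden pepper mill, round, 170 mm high, 58 mm wide at the foot, with a round head 48 mm wide (from 123 to 159 mm above the underside) and a small metal knob on top; 0.2 kg. It is so tall that a gripper taking it at half height would strike its top: take it by the head. The point is the centre of the head, on the axis, 138 mm above the underside; z is its axis, up. Stands at the start in one of the two front places of the rack (left or right varies).
- spice_grip (a point): Slim upright glass spice jar with a wide green screw cap, 106 mm high, 46 mm wide; the cap is the top 20 mm; 0.1 kg. The point lies on its axis, 78 mm above its underside, at a good height to grip (gripped at half height or lower, its top may strike the gripper's palm); z up. Stands at the start in the other front place of the rack.
- salt_grip (a point): White salt shaker with a rounded perforated head, 90 mm high, body 44 mm wide and 66 mm high, head 34 mm wide; 0.1 kg. The point lies on its axis, 55 mm above its underside, on the upper part of its body, at a good height to grip; z up. Stands at the start in the back place of the rack.
- tin_mid (a point): Short cylindrical food tin, 72 mm high, 58 mm wide; 0.2 kg. The point is its centre, 36 mm above its underside; z up. Stands at the start on the bare worktop in front of the rack.
- rack: Condiment rack, fixed: a pale wooden board 164 x 184 mm (x by y), 10 mm thick, with a low round rail along its back and both sides whose top is 34 mm above the worktop; open in front. Origin: centre of its underside, on the worktop; x points to the back of the rack, y to its left. Three cork discs on it mark the places.
- seat_front_left: Front left place of the rack: a fixed cork disc of 72 mm diameter, 4 mm thick, its top 14 mm above the worktop. Origin: centre of its underside (10 mm above the worktop). Lies 33 mm towards the front and 50 mm to the left of the rack's centre.
- seat_front_right: Front right place of the rack: a like cork disc, 33 mm towards the front and 50 mm to the right of the rack's centre. Origin: centre of its underside.
- seat_back: Back place of the rack: a like cork disc, 33 mm towards the back of the rack's centre, midway between left and right. Origin: centre of its underside; top 14 mm above the worktop.
- side_tray: Side tray, fixed: brown wooden tray 240 x 130 mm (x by y), walls 6 mm thick and 14 mm high, floor 6 mm above the worktop. Origin: centre of its underside; x along its length. Left or right of the rack (varies); empty at the start. Two things stand well on it 55 mm either side of its centre along x.
- coaster: Coaster, fixed: round dark wooden disc of 90 mm diameter, 6 mm thick. Origin: centre of its underside, on the worktop. On the other side of the rack from the tray; empty at the start.

How it is judged:
By the outcome, as a careful person would: the job done as asked, in the order asked, and still so for the second after the job is handed in, with the robot touching nothing.
It also fails if it takes over 120 s, if anything falls off the work surface, if the arm or the gripper's body presses on something with over 40 N, if the wrist force passes 120 N, or if a joint passes its speed limit or range.

## Working session

There is one attempt and no reset: what is moved stays moved. The work goes in short steps, Python scripts to look and compute and a tool call to move; the robot and the scene stay as the last step left them, time stands still between calls to the robot, and variables do not carry over. Pictures are saved under pics/ and viewed, about 12 in all and at most 16, crops included, and the job is handed in when it is done.

Besides the shell and the picture viewer there is one more tool, called after "Emit:" as a command line: name --argument value ..., lists and objects as JSON in quotes. play_rows: Moves the arm, as the interface text tells. Its arguments: {"type":"object","properties":{"deltas":{"type":"array","items":{"type":"object","properties":{"fingers":{"type":"number"},"translation":{"type":"array","items":{"type":"number"}},"angular":{"type":"array","items":{"type":"number"}}}}},"newtons":{"type":"number"}},"required":["deltas"]}

```bash
mkdir -p pics
python3 - <<'E'
from plant import arm,cams,nets
import cv2,numpy as np
o=arm.get_obs();print({k:np.round(v,3) for k,v in o.items()},arm.nose_length)
ims=[]
for c in ["scene","side"]:
    d=cams.read_camera(c);cv2.imwrite(f"pics/{c}0.png",d["frame"][:,:,::-1])
    print(c,(-d["R"].T@d["t"]).round(),d["intrinsics"].round(1).tolist(),np.round(d["distortion"],3))
    for n in "pepper_head spice_grip salt_grip tin_mid rack seat_front_left seat_front_right seat_back side_tray coaster".split():
        print(n,[(np.round(r["extent"]).tolist(),round(r["score"],2)) for r in nets.search_frame(c,n)[:3]])
E
```

```text
{'time': np.float64(0.0), 'joint_pos': array([-1.372,  0.053,  1.402, -0.   ,  1.689, -0.07 ]), 'joint_velocities': array([-0.   ,  0.001,  0.001, -0.   ,  0.002,  0.001]), 'joint_torque': array([-1.0000e-03, -3.8166e+01, -3.6019e+01, -0.0000e+00,  6.0000e-03,
       -0.0000e+00]), 'eef_pos': array([ 139.386, -505.864,  247.482]), 'orientation': array([-2.498e+00,  1.903e+00,  2.000e-03]), 'ft_force': array([ 0.401,  0.735, -0.146]), 'ft_torque': array([-0.011,  0.057, -0.026]), 'opening': np.float64(1.0)} 17.0
scene [-25. 848. 880.] [[516.2, 0.0, 286.5], [0.0, 516.2, 210.1], [0.0, 0.0, 1.0]] [-0.076  0.     0.     0.     0.   ]
pepper_head [([263.0, 224.0, 22.0, 57.0], 0.91)]
spice_grip [([278.0, 207.0, 18.0, 34.0], 0.9), ([264.0, 225.0, 20.0, 55.0], 0.68), ([243.0, 234.0, 17.0, 12.0], 0.17)]
salt_grip [([249.0, 221.0, 16.0, 36.0], 0.58)]
tin_mid [([325.0, 240.0, 25.0, 34.0], 0.79)]
rack [([260.0, 242.0, 83.0, 50.0], 0.63)]
seat_front_left [([266.0, 255.0, 26.0, 10.0], 0.4)]
seat_front_right [([284.0, 230.0, 18.0, 10.0], 0.54)]
seat_back [([244.0, 234.0, 17.0, 12.0], 0.45)]
side_tray [([248.0, 318.0, 116.0, 64.0], 0.67)]
coaster [([349.0, 195.0, 28.0, 15.0], 0.6)]
side [196. 796. 505.] [[422.4, 0.0, 278.6], [0.0, 422.4, 213.1], [0.0, 0.0, 1.0]] [-0.08  0.    0.    0.    0.  ]
pepper_head [([254.0, 223.0, 29.0, 75.0], 0.67)]
spice_grip [([268.0, 217.0, 9.0, 42.0], 0.78), ([231.0, 243.0, 23.0, 10.0], 0.28)]
salt_grip [([233.0, 225.0, 17.0, 34.0], 0.7)]
tin_mid [([320.0, 240.0, 26.0, 36.0], 0.68), ([322.0, 208.0, 29.0, 13.0], 0.15)]
rack [([244.0, 247.0, 81.0, 46.0], 0.67)]
seat_front_left []
seat_front_right []
seat_back [([231.0, 242.0, 26.0, 11.0], 0.7)]
side_tray [([248.0, 316.0, 136.0, 57.0], 0.92), ([255.0, 223.0, 29.0, 74.0], 0.24)]
coaster [([323.0, 209.0, 30.0, 13.0], 0.57), ([250.0, 315.0, 134.0, 58.0], 0.5)]
```

```bash
cat > h.py <<'E'
import numpy as np,cv2
from scipy.spatial.transform import Rotation as Ro
from plant import arm,cams,nets
def ray(d,uv):
    n=cv2.undistortPoints(np.array([[uv]],float),d["intrinsics"],d["distortion"])[0,0]
    return -d["R"].T@d["t"], d["R"].T@np.array([n[0],n[1],1])
def plane(d,uv,z):
    c,r=ray(d,uv); return (c+r*(z-c[2])/r[2])[:2]
def proj(d,P):
    return cv2.projectPoints(np.atleast_2d(np.array(P,float)),cv2.Rodrigues(d["R"])[0],d["t"],d["intrinsics"],d["distortion"])[0][:,0]
def delta(target_xyz,R_target=None):
    o=arm.get_obs();R=Ro.from_rotvec(o["orientation"])
    t=R.inv().apply(np.array(target_xyz)-o["eef_pos"])
    a=(R.inv()*R_target).as_rotvec() if R_target is not None else np.zeros(3)
    return t.round(1),a.round(3)
E
python3 - <<'E'
import cv2
a=cv2.imread("pics/scene0.png")[150:380,150:430];b=cv2.imread("pics/side0.png")[150:380,150:430]
cv2.imwrite("pics/v1.png",cv2.resize(a,None,fx=2.6,fy=2.6,interpolation=3));cv2.imwrite("pics/v2.png",cv2.resize(b,None,fx=2.6,fy=2.6,interpolation=3))
E
python3 - <<'E'
from h import *
d=cams.read_camera("scene");s=cams.read_camera("side")
for nm,z,a,b in [("pepper",85,(263,224),(254,223)),("spice",53,(278,207),(268,217)),("salt",45,(249,221),(233,225)),("tin",36,(325,240),(320,240)),("rack",15,(260,242),(244,247)),("tray",10,(248,318),(248,316)),("coaster",6,(349,195),(323,209))]:
    print(nm,plane(d,a,z).round(),plane(s,b,z).round())
E
```

```text
pepper [573. -23.] [577. -30.]
spice [ 604. -145.] [ 588. -142.]
salt [644. -60.] [657. -76.]
tin [ 433. -100.] [ 432. -100.]
rack [590. -29.] [604. -30.]
tray [468. 207.] [481. 209.]
coaster [ 486. -363.] [ 498. -362.]
```

View pics/v1.png

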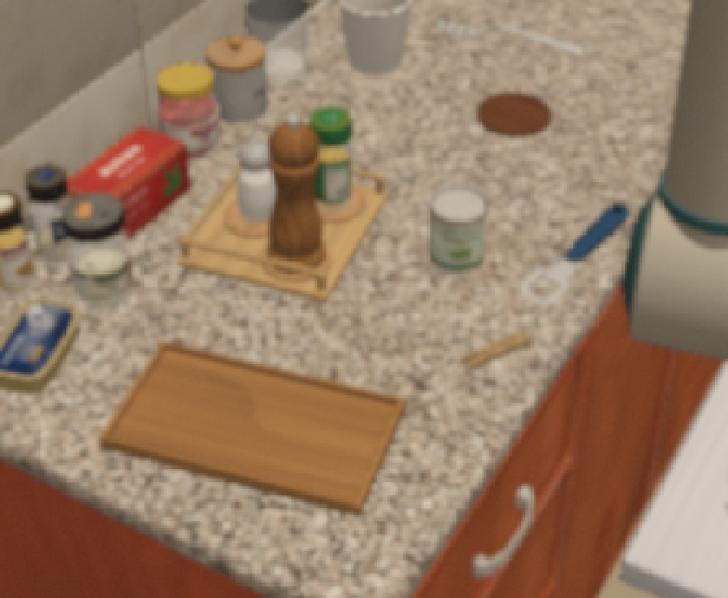

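The mill is front-left, the jar front-right and the salt at the back. The tray is on the left and the coaster on the right. I'll go above for a close look.

Run:
```python
from h import *
print(delta([500,-80,400],Ro.from_matrix(np.array([[.18,-.98,0],[-.98,-.18,0],[0,0,-1]]).T)))
```

```text
(array([-315.1, -460.8, -151.7]), array([ 0.   , -0.   ,  0.087]))
```

Emit:
play_rows --deltas '[{"fingers": 1,"translation": [0,0,-50],"angular": [0,0,0]},{"fingers": 1,"translation": [-25,-35,-75],"angular": [0,0,0]},{"fingers": 1,"translation": [-315,-461,-152],"angular": [0,0,0.087]},{"fingers": 1,"translation": [-315,-461,-152],"angular": [0,0,0.087]},{"fingers": 1,"translation": [-315,-461,-152],"angular": [0,0,0.087]},{"fingers": 1,"translation": [-315,-461,-152],"angular": [0,0,0.087]},{"fingers": 1,"translation": [-315,-461,-152],"angular": [0,0,0.087]},{"fingers": 1,"translation": [-315,-461,-152],"angular": [0,0,0.087]},{"fingers": 1,"translation": [-315,-461,-152],"angular": [0,0,0.087]},{"fingers": 1,"translation": [-315,-461,-152],"angular": [0,0,0.087]},{"fingers": 1,"translation": [-315,-461,-152],"angular": [0,0,0.087]},{"fingers": 1,"translation": [-315,-461,-152],"angular": [0,0,0.087]}]'

```text
time: 2.4
eef_pos: [487.7, -94.0, 397.7]
orientation: [-2.414, 2.01, -0.001]
ft_force: [1.0, -0.7, -0.0]
opening: 1.0
```

Emit:
play_rows --deltas '[{"fingers": 1,"translation": [0,0,0],"angular": [0,0,0]}]'

```text
time: 2.5
eef_pos: [489.2, -91.8, 397.0]
orientation: [-2.42, 2.002, 0.001]
ft_force: [-0.4, 0.5, -0.3]
opening: 1.001
```

Run:
```python
from h import *
o=arm.get_obs();print(o["time"],o["eef_pos"],o["joint_pos"].round(2))
d=cams.read_camera("wrist");cv2.imwrite("pics/w1.png",cv2.resize(d["frame"][:,:,::-1],(784,588)))
print((-d["R"].T@d["t"]).round(),d["R"].round(2).tolist())
for n,z in zip("pepper_head spice_grip salt_grip tin_mid rack seat_front_left seat_front_right seat_back side_tray coaster".split(),[173,120,104,72,14,14,14,14,10,6]):
    print(n,[(np.round(r["extent"]).tolist(),round(r["score"],2),plane(d,r["extent"][:2],z).round()) for r in nets.search_frame("wrist",n)[:2]])
```

```text
2.5 [489.15480004 -91.766984   396.98840227] [-0.26 -0.    1.16  0.    1.98  1.12]
[570. -76. 523.] [[0.19, -0.98, -0.0], [-0.93, -0.18, 0.32], [-0.31, -0.06, -0.95]]
pepper_head [([227.0, 89.0, 60.0, 51.0], 0.87, array([571., -27.]))]
spice_grip [([309.0, 89.0, 40.0, 45.0], 0.74, array([ 588., -110.])), ([244.0, 90.0, 30.0, 54.0], 0.3, array([573., -38.]))]
salt_grip [([268.0, 34.0, 33.0, 42.0], 0.61, array([637., -53.]))]
tin_mid [([279.0, 195.0, 38.0, 48.0], 0.73, array([ 446., -103.])), ([453.0, 183.0, 58.0, 55.0], 0.54, array([ 509., -336.]))]
rack [([270.0, 66.0, 139.0, 125.0], 0.62, array([611., -59.]))]
seat_front_left [([243.0, 90.0, 31.0, 57.0], 0.9, array([574., -26.]))]
seat_front_right [([303.0, 93.0, 48.0, 54.0], 0.56, array([ 586., -112.]))]
seat_back [([267.0, 40.0, 48.0, 57.0], 0.89, array([644., -49.]))]
side_tray [([88.0, 117.0, 118.0, 167.0], 0.87, array([494., 193.]))]
coaster [([451.0, 184.0, 56.0, 55.0], 0.95, array([ 498., -372.]))]
```

View pics/w1.png

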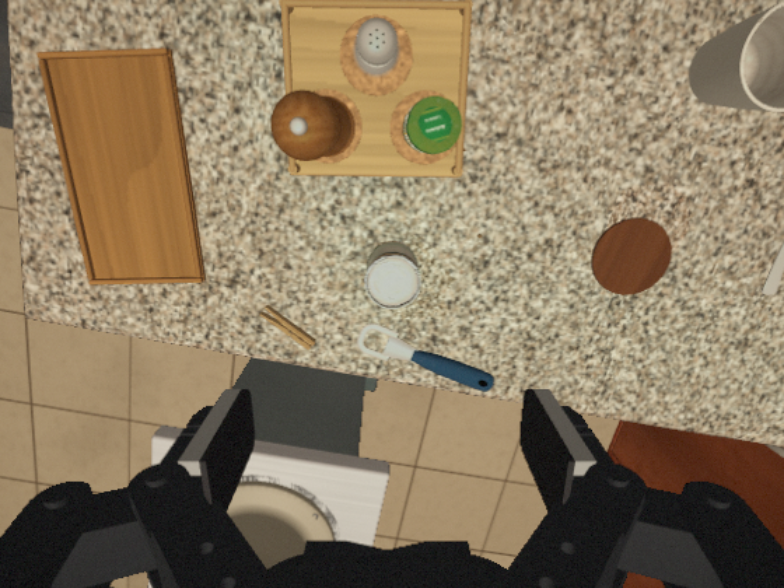

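The top view shows everything at once (784-px picture): mill knob (299,127), green cap (434,124), salt head (376,38), tin lid (393,281), coaster (632,256), tray corners around (40,53) to (204,281). I'll turn these into positions.

Run:
```python
from h import *
d=cams.read_camera("wrist")
P=lambda u,v,z:plane(d,(u/1.4,v/1.4),z)
fl,fr=P(291,178,10),P(463,178,10)
w=fl-fr;print("front edge len",np.linalg.norm(w),"yaw",-np.arctan2(w[0],w[1]))
y=w/np.linalg.norm(w);x=np.array([y[1],-y[0]])
c=(fl+fr)/2+82*x;print("rack c",c)
for n,a,b in [("FL",-33,50),("FR",-33,-50),("B",33,0)]:
    q=c+a*x+b*y;print(n,q.round(1),"proj",(proj(d,[*q,14])*1.4).round())
bl,br=P(283,2,34),P(470,4,34);print("backrail",bl,br)
print("mill knob",P(299,127,184),"spice cap",P(434,124,120),"salt",P(376,38,100),"tin",P(393,281,72),"coaster",P(632,256,6),"backdisc",P(376,55,14))
t=[P(*p,14) for p in [(40,53),(168,48),(204,281),(92,283)]];print("tray",np.mean(t,0),t)
```

```text
front edge len 182.81854571782347 yaw 0.1810082903745699
rack c [607.77501003 -63.65284211]
FL [566.3 -20.4] proj [[328. 129.]]
FR [ 584.3 -118.8] proj [[426. 129.]]
B [640.2 -57.7] proj [[376.  58.]]
backrail [667.54906489  32.90155472] [ 696.64345497 -135.01819924]
mill knob [564.61575565 -21.23180529] spice cap [ 585.87190896 -116.81386064] salt [642.10285139 -58.98647271] tin [ 436.00271761 -111.95974803] coaster [ 494.60166716 -377.40397342] backdisc [642.54624008 -57.10244608]
tray [483.73074301 181.77609399] [array([586.48479326, 268.21805764]), array([612.71650588, 143.68109945]), array([380.5597462 ,  94.62794989]), array([355.16192669, 220.57726897])]
```

```bash
cat > go.py <<'E'
# usage: go.py x y z [yaw of tool -x... as rack yaw]
import sys
from h import *
a=[float(v) for v in sys.argv[1:]]
def R(y):
    c,s=np.cos(y),np.sin(y); return Ro.from_matrix(np.array([[s,-c,0],[-c,-s,0],[0,0,-1]]).T)
o=arm.get_obs();print("t",o["time"],"pos",o["eef_pos"].round(1),"open",round(float(o["opening"]),3),"F",o["ft_force"].round(1))
print(*delta(a[:3],R(a[3] if len(a)>3 else .18)))
E
python3 go.py 565.5 -21 240
```

```text
t 3.1 pos [486.5 -96.3 397.3] open 1.003 F [ 0.  0. -0.]
[-59.9 -91.2 157.3] [-0.    -0.     0.001]
```

Emit:
play_rows --deltas '[{"fingers": 1,"translation": [-60,-91,157],"angular": [0,0,0]},{"fingers": 1,"translation": [-60,-91,157],"angular": [0,0,0]},{"fingers": 1,"translation": [-60,-91,157],"angular": [0,0,0]},{"fingers": 1,"translation": [-60,-91,157],"angular": [0,0,0]},{"fingers": 1,"translation": [-60,-91,157],"angular": [0,0,0]},{"fingers": 1,"translation": [-60,-91,157],"angular": [0,0,0]},{"fingers": 1,"translation": [-60,-91,157],"angular": [0,0,0]}]'

```text
time: 3.8
eef_pos: [565.8, -21.2, 242.7]
orientation: [-2.412, 2.01, -0.005]
ft_force: [0.7, 0.2, 0.4]
opening: 1.004
```

```bash
python3 go.py 565.5 -21 150
```

```text
t 3.8 pos [565.8 -21.2 242.7] open 1.004 F [0.7 0.2 0.4]
[-0.4  0.5 92.7] [-0.004 -0.001  0.001]
```

Emit:
play_rows --deltas '[{"fingers": 1,"translation": [0,0,40],"angular": [0,0,0]},{"fingers": 1,"translation": [0,0,80],"angular": [0,0,0]},{"fingers": 1,"translation": [0,0,91],"angular": [0,0,0]},{"fingers": 1,"translation": [0,0,91],"angular": [0,0,0]},{"fingers": -1,"translation": [0,0,91],"angular": [0,0,0]},{"fingers": -1,"translation": [0,0,91],"angular": [0,0,0]},{"fingers": -1,"translation": [0,0,91],"angular": [0,0,0]},{"fingers": -1,"translation": [0,0,91],"angular": [0,0,0]},{"fingers": -1,"translation": [0,0,91],"angular": [0,0,0]},{"fingers": -1,"translation": [0,0,91],"angular": [0,0,0]},{"fingers": -1,"translation": [0,0,91],"angular": [0,0,0]}]' --newtons 40

```text
time: 4.9
eef_pos: [566.7, -20.4, 152.1]
orientation: [-2.412, 2.008, -0.006]
ft_force: [-0.9, 1.2, 5.5]
opening: 0.549
```

```bash
python3 go.py 565.5 -21 240; python3 go.py 538 193 240; python3 go.py 538 193 144
```

```text
t 4.9 pos [566.7 -20.4 152.1] open 0.549 F [-0.9  1.2  5.5]
[  0.5   0.9 -87.9] [-0.005 -0.001  0.002]
t 4.9 pos [566.7 -20.4 152.1] open 0.549 F [-0.9  1.2  5.5]
[-214.9  -10.9  -88.1] [-0.005 -0.001  0.002]
t 4.9 pos [566.7 -20.4 152.1] open 0.549 F [-0.9  1.2  5.5]
[-215.1  -10.4    7.9] [-0.005 -0.001  0.002]
```

Emit:
play_rows --deltas '[{"fingers": -1,"translation": [0,0,-15],"angular": [0,0,0]},{"fingers": -1,"translation": [0,0,-45],"angular": [0,0,0]},{"fingers": -1,"translation": [-20,0,-70],"angular": [0,0,0]},{"fingers": -1,"translation": [-50,-3,-75],"angular": [0,0,0]},{"fingers": -1,"translation": [-85,-5,-75],"angular": [0,0,0]},{"fingers": -1,"translation": [-125,-7,-75],"angular": [0,0,0]},{"fingers": -1,"translation": [-165,-9,-75],"angular": [0,0,0]},{"fingers": -1,"translation": [-195,-10,-70],"angular": [0,0,0]},{"fingers": -1,"translation": [-215,-11,-50],"angular": [0,0,0]},{"fingers": -1,"translation": [-215,-11,-20],"angular": [0,0,0]},{"fingers": -1,"translation": [-215,-11,-20],"angular": [0,0,0]}]'

```text
time: 6.0
eef_pos: [535.3, 193.0, 165.5]
orientation: [2.41, -2.005, -0.007]
ft_force: [-0.5, -1.0, -2.9]
opening: 0.544
```

```bash
python3 go.py 538 193 144
python3 - <<'E'
from h import *
ims=[cams.read_camera(c)["frame"][:,:,::-1] for c in("scene","wrist")]
cv2.imwrite("pics/v3.png",cv2.resize(np.hstack(ims),(800,300)))
E
```

```text
t 6.0 pos [535.3 193.  165.5] open 0.544 F [-0.5 -1.  -2.9]
[ 0.5 -2.9 21.5] [ 0.008 -0.001  0.003]
```

View pics/v3.png

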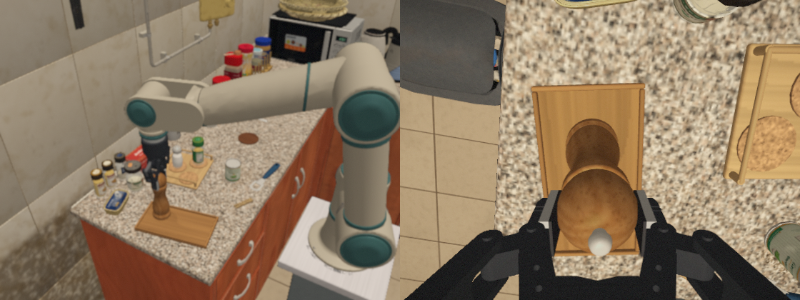

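The mill is held upright over the tray. Lower it and release.

Emit:
play_rows --deltas '[{"fingers": -1,"translation": [0,-2,10],"angular": [0,0,0]},{"fingers": -1,"translation": [0,-2,18],"angular": [0,0,0]},{"fingers": -1,"translation": [0,-2,20],"angular": [0,0,0]},{"fingers": -1,"translation": [0,-2,21],"angular": [0,0,0]},{"fingers": -1,"translation": [0,-2,21],"angular": [0,0,0]}]'

```text
time: 6.6
eef_pos: [539.4, 193.3, 148.3]
orientation: [-2.414, 2.011, -0.0]
ft_force: [0.2, 0.6, -2.3]
opening: 0.539
```

Emit:
play_rows --deltas '[{"fingers": -1,"translation": [0,0,2],"angular": [0,0,0]},{"fingers": -1,"translation": [0,0,4],"angular": [0,0,0]},{"fingers": -1,"translation": [0,0,4],"angular": [0,0,0]},{"fingers": -1,"translation": [0,0,4],"angular": [0,0,0]}]'

```text
time: 7.0
eef_pos: [539.3, 193.4, 144.3]
orientation: [-2.414, 2.01, -0.0]
ft_force: [0.9, -0.4, -1.8]
opening: 0.543
```

Emit:
play_rows --deltas '[{"fingers": -1,"translation": [0,0,1],"angular": [0,0,0]},{"fingers": -1,"translation": [0,0,1],"angular": [0,0,0]},{"fingers": -1,"translation": [0,0,1.5],"angular": [0,0,0]},{"fingers": -1,"translation": [0,0,1.5],"angular": [0,0,0]}]'

```text
time: 7.4
eef_pos: [540.0, 193.6, 144.2]
orientation: [-2.412, 2.009, -0.002]
ft_force: [-1.3, 0.4, 6.0]
opening: 0.542
```

Emit:
play_rows --deltas '[{"fingers": 1,"translation": [0,0,0],"angular": [0,0,0]},{"fingers": 1,"translation": [0,0,0],"angular": [0,0,0]},{"fingers": 1,"translation": [0,0,0],"angular": [0,0,0]},{"fingers": 1,"translation": [0,0,0],"angular": [0,0,0]},{"fingers": 1,"translation": [0,0,-30],"angular": [0,0,0]},{"fingers": 1,"translation": [0,0,-75],"angular": [0,0,0]},{"fingers": 1,"translation": [0,0,-96],"angular": [0,0,0]},{"fingers": 1,"translation": [0,0,-96],"angular": [0,0,0]}]'

```text
time: 8.2
eef_pos: [540.6, 193.7, 243.1]
orientation: [-2.409, 2.007, -0.007]
ft_force: [0.6, 0.0, 0.6]
opening: 1.002
```

```bash
python3 go.py 585.5 -117.5 240
```

```text
t 8.2 pos [540.6 193.7 243.1] open 1.002 F [0.6 0.  0.6]
[314.2  12.1   2.8] [-0.008  0.001  0.002]
```

Emit:
play_rows --deltas '[{"fingers": 1,"translation": [314,12,2],"angular": [0,0,0]},{"fingers": 1,"translation": [314,12,2],"angular": [0,0,0]},{"fingers": 1,"translation": [314,12,2],"angular": [0,0,0]},{"fingers": 1,"translation": [314,12,2],"angular": [0,0,0]},{"fingers": 1,"translation": [314,12,2],"angular": [0,0,0]},{"fingers": 1,"translation": [314,12,2],"angular": [0,0,0]},{"fingers": 1,"translation": [314,12,2],"angular": [0,0,0]},{"fingers": 1,"translation": [314,12,2],"angular": [0,0,0]},{"fingers": 1,"translation": [314,12,2],"angular": [0,0,0]}]'

```text
time: 9.1
eef_pos: [584.1, -116.5, 235.8]
orientation: [2.414, -2.01, -0.003]
ft_force: [-0.2, -0.6, 0.1]
opening: 1.001
```

```bash
python3 - <<'E'
from h import *
d=cams.read_camera("wrist");im=d["frame"][:,:,::-1].copy()
for X in [(585.5,-117.5,120),(642,-57.5,14),(566,-21,14)]:
    p=proj(d,X)[0];cv2.drawMarker(im,(int(p[0]),int(p[1])),(0,0,255),0,12,1)
m=(im[:,:,1].astype(int)-np.maximum(im[:,:,2],im[:,:,0])>25).astype(np.uint8)
n,l,st,c=cv2.connectedComponentsWithStats(m);k=1+st[1:,4].argmax();print(st[k],c[k],plane(d,c[k],120))
cv2.imwrite("pics/w2.png",im)
E
python3 go.py 585.5 -117.5 90
```

```text
[ 243  173   57   57 2204] [270.54355717 201.60753176] [ 592.58512533 -110.12759979]
t 9.15 pos [ 584.2 -116.   236.2] open 1.003 F [ 0.2 -0.3 -0.3]
[  1.8  -1.1 146.2] [0.001 0.001 0.003]
```

View pics/w2.png

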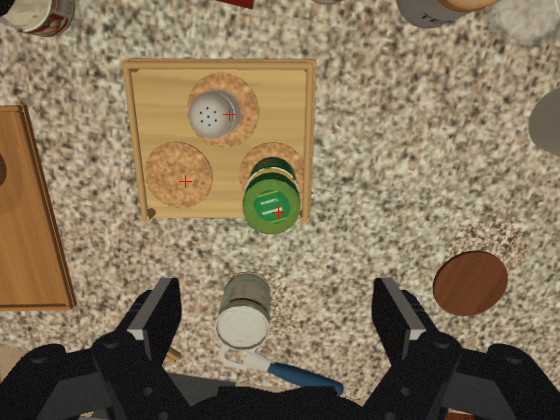

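The picked marks sit about 6 px off. My first pick used a pose that was still settling, so I'll measure again now that the arm is still.

```bash
cat > seats.py <<'E'
from h import *
from scipy.optimize import least_squares
def discs(d,guess):
    # cork-disc seats: ellipse fit on pixel edges done by hand elsewhere
    pass
d=cams.read_camera("wrist");o=arm.get_obs();print(o["eef_pos"],np.abs(o["joint_velocities"]).max())
im=d["frame"][:,:,::-1].copy();cv2.imwrite("pics/w3.png",cv2.resize(im[40:240,100:340],None,fx=3,fy=3,interpolation=2))
np.savez("w3.npz",**{k:np.array(v) for k,v in d.items()})
print(plane(d,(271,206),120),plane(d,(179,175),14),plane(d,(223,110),14),plane(d,(470,283),6),plane(d,(243,327),72))
E
python3 seats.py
```

```text
[ 584.27017265 -115.77618809  236.44837176] 0.0037561446499403137
[ 589.28217378 -110.56807047] [571.85764553 -13.36806651] [645.57206427 -50.31628644] [ 501.12153088 -370.00027038] [ 439.70624923 -107.49117401]
```

View pics/w3.png

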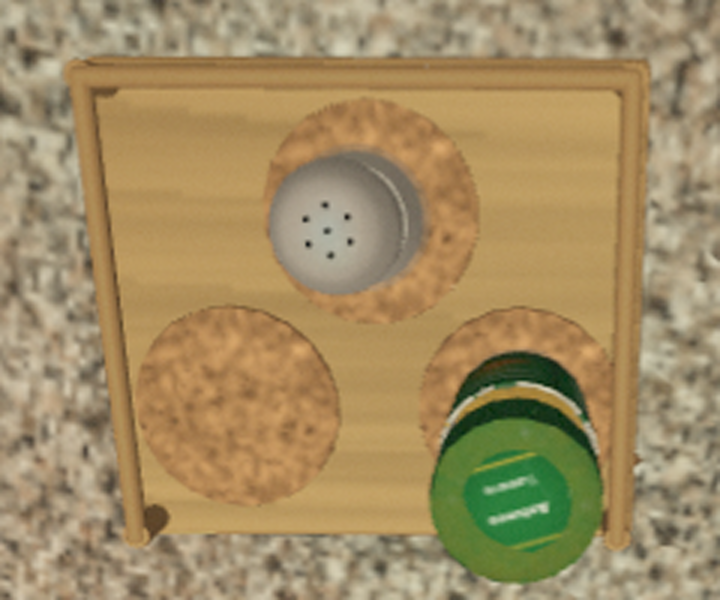

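```bash
python3 go.py 589.5 -111 90
```

```text
t 9.2 pos [ 584.3 -115.8  236.4] open 1.002 F [-0.2 -0.2  0.9]
[ -3.7  -6.1 146.4] [0.    0.001 0.004]
```

Emit:
play_rows --deltas '[{"fingers": 1,"translation": [-4,-6,40],"angular": [0,0,0]},{"fingers": 1,"translation": [-4,-6,80],"angular": [0,0,0]},{"fingers": 1,"translation": [-4,-6,90],"angular": [0,0,0]},{"fingers": 1,"translation": [-4,-6,90],"angular": [0,0,0]},{"fingers": 1,"translation": [-4,-6,90],"angular": [0,0,0]}]'

```text
time: 9.7
eef_pos: [590.4, -112.2, 149.1]
orientation: [-2.414, 2.009, -0.005]
ft_force: [0.1, 0.6, 1.2]
opening: 1.003
```

```bash
python3 go.py 589.5 -111 90
```

```text
t 9.7 pos [ 590.4 -112.2  149.1] open 1.003 F [0.1 0.6 1.2]
[-1.5  0.8 59.1] [-0.003 -0.001  0.003]
```

Emit:
play_rows --deltas '[{"fingers": 1,"translation": [-1,0,30],"angular": [0,0,0]},{"fingers": 1,"translation": [-1,0,55],"angular": [0,0,0]},{"fingers": 1,"translation": [-1,0,58],"angular": [0,0,0]},{"fingers": 1,"translation": [-1,0,58],"angular": [0,0,0]},{"fingers": -1,"translation": [-1,0,58],"angular": [0,0,0]},{"fingers": -1,"translation": [-1,0,58],"angular": [0,0,0]},{"fingers": -1,"translation": [-1,0,58],"angular": [0,0,0]},{"fingers": -1,"translation": [-1,0,58],"angular": [0,0,0]},{"fingers": -1,"translation": [-1,0,58],"angular": [0,0,0]},{"fingers": -1,"translation": [-1,0,58],"angular": [0,0,0]},{"fingers": -1,"translation": [-1,0,58],"angular": [0,0,0]}]' --newtons 40

```text
time: 10.8
eef_pos: [590.1, -111.7, 90.5]
orientation: [-2.413, 2.01, -0.004]
ft_force: [-1.0, 0.4, 5.9]
opening: 0.521
```

```bash
python3 go.py 430 171 240
```

```text
t 10.8 pos [ 590.1 -111.7   90.5] open 0.521 F [-1.   0.4  5.9]
[-306.8  105.9 -150.1] [-0.003 -0.001  0.002]
```

Emit:
play_rows --deltas '[{"fingers": -1,"translation": [0,0,-15],"angular": [0,0,0]},{"fingers": -1,"translation": [0,0,-50],"angular": [0,0,0]},{"fingers": -1,"translation": [-20,7,-75],"angular": [0,0,0]},{"fingers": -1,"translation": [-60,20,-85],"angular": [0,0,0]},{"fingers": -1,"translation": [-105,33,-85],"angular": [0,0,0]},{"fingers": -1,"translation": [-150,48,-85],"angular": [0,0,0]},{"fingers": -1,"translation": [-195,62,-85],"angular": [0,0,0]},{"fingers": -1,"translation": [-240,77,-80],"angular": [0,0,0]},{"fingers": -1,"translation": [-280,90,-70],"angular": [0,0,0]},{"fingers": -1,"translation": [-313,100,-40],"angular": [0,0,0]},{"fingers": -1,"translation": [-313,100,-20],"angular": [0,0,0]},{"fingers": -1,"translation": [-313,100,-15],"angular": [0,0,0]}]'

```text
time: 12.0
eef_pos: [432.7, 178.4, 102.0]
orientation: [2.413, -2.006, -0.003]
ft_force: [-0.5, 0.7, -2.1]
opening: 0.523
```

Emit:
play_rows --deltas '[{"fingers": -1,"translation": [0,0,0],"angular": [0,0,0]},{"fingers": -1,"translation": [0,0,0],"angular": [0,0,0]}]'

```text
time: 12.2
eef_pos: [435.4, 177.7, 105.2]
orientation: [-2.412, 2.011, -0.002]
ft_force: [-0.1, -0.7, -1.1]
opening: 0.519
```

```bash
python3 go.py 435 178 82.5
```

```text
t 12.2 pos [435.4 177.7 105.2] open 0.519 F [-0.1 -0.7 -1.1]
[-0.3  0.3 22.7] [-0.002  0.     0.001]
```

Emit:
play_rows --deltas '[{"fingers": -1,"translation": [0,0,10],"angular": [0,0,0]},{"fingers": -1,"translation": [0,0,18],"angular": [0,0,0]},{"fingers": -1,"translation": [0,0,21],"angular": [0,0,0]},{"fingers": -1,"translation": [0,0,23],"angular": [0,0,0]},{"fingers": -1,"translation": [0,0,23],"angular": [0,0,0]},{"fingers": -1,"translation": [0,0,23],"angular": [0,0,0]}]'

```text
time: 12.8
eef_pos: [434.7, 177.9, 82.5]
orientation: [2.414, -2.011, 0.001]
ft_force: [-6.6, -3.3, 14.3]
opening: 0.522
```

Emit:
play_rows --deltas '[{"fingers": 1,"translation": [0,0,-0.5],"angular": [0,0,0]},{"fingers": 1,"translation": [0,0,-0.5],"angular": [0,0,0]},{"fingers": 1,"translation": [0,0,-0.5],"angular": [0,0,0]},{"fingers": 1,"translation": [0,0,-0.5],"angular": [0,0,0]},{"fingers": 1,"translation": [0,0,-25],"angular": [0,0,0]},{"fingers": 1,"translation": [0,0,-70],"angular": [0,0,0]},{"fingers": 1,"translation": [0,0,-115],"angular": [0,0,0]},{"fingers": 1,"translation": [0,0,-137],"angular": [0,0,0]},{"fingers": 1,"translation": [0,0,-137],"angular": [0,0,0]}]'

```text
time: 13.7
eef_pos: [435.8, 178.6, 221.7]
orientation: [-2.409, 2.007, -0.006]
ft_force: [0.6, 0.2, -0.3]
opening: 0.998
```

```bash
python3 - <<'E'
from h import *
d=dict(np.load("w3.npz"));print(plane(d,(208.7,117),104),plane(d,(179.7,175.3),14),plane(d,(224,110.1),14))
E
python3 go.py 645.5 -50.5 220
```

```text
[643.89437905 -53.50657197] [571.67003653 -14.12681166] [645.65805282 -51.30679506]
t 13.7 pos [435.8 178.6 221.7] open 0.998 F [ 0.6  0.2 -0.3]
[ 263.2 -164.8    2.7] [-0.007  0.001  0.002]
```

Emit:
play_rows --deltas '[{"fingers": 1,"translation": [264,-163,2],"angular": [0,0,0]},{"fingers": 1,"translation": [264,-163,2],"angular": [0,0,0]},{"fingers": 1,"translation": [264,-163,2],"angular": [0,0,0]},{"fingers": 1,"translation": [264,-163,2],"angular": [0,0,0]},{"fingers": 1,"translation": [264,-163,2],"angular": [0,0,0]},{"fingers": 1,"translation": [264,-163,2],"angular": [0,0,0]},{"fingers": 1,"translation": [264,-163,2],"angular": [0,0,0]},{"fingers": 1,"translation": [264,-163,2],"angular": [0,0,0]},{"fingers": 1,"translation": [264,-163,2],"angular": [0,0,0]},{"fingers": 1,"translation": [264,-163,2],"angular": [0,0,0]},{"fingers": 1,"translation": [264,-163,2],"angular": [0,0,0]}]'

```text
time: 14.8
eef_pos: [642.0, -50.7, 216.4]
orientation: [-2.415, 2.008, -0.001]
ft_force: [0.3, -0.9, 0.4]
opening: 1.001
```

```bash
cat > look.py <<'E'
# look.py name : save wrist picture + calibration
import sys
from h import *
n=sys.argv[1]
d=cams.read_camera("wrist");o=arm.get_obs();print(o["eef_pos"].round(1),"vel",np.abs(o["joint_velocities"]).max().round(4))
np.savez(n+".npz",**{k:np.array(v) for k,v in d.items()})
cv2.imwrite(f"pics/{n}.png",cv2.resize(d["frame"][:,:,::-1],(784,588),interpolation=2))
E
python3 look.py w4; python3 go.py 644.5 -52 67
```

```text
[642.  -50.9 216.3] vel 0.0063
t 14.85 pos [642.  -50.9 216.3] open 1.0 F [-0.2 -0.9 -0.1]
[  1.5  -2.1 149.3] [-0.001 -0.     0.003]
```

View pics/w4.png

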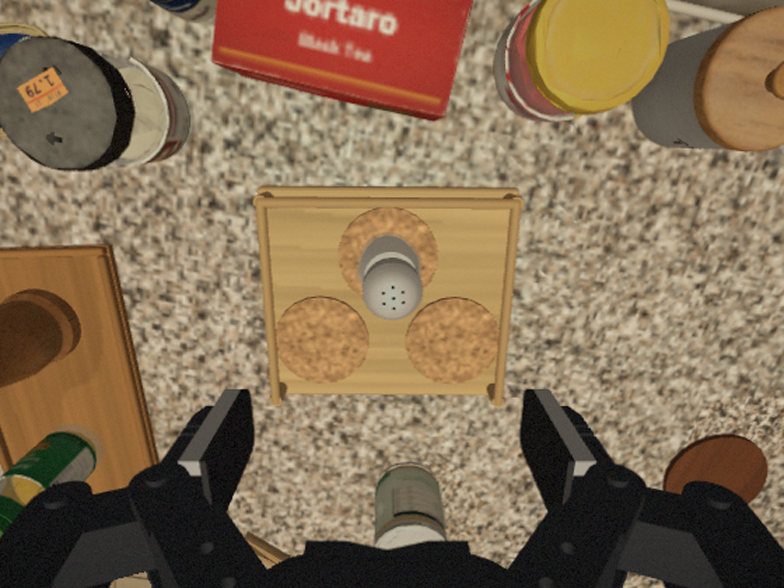

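Run:
```python
from h import *
d=dict(np.load("w4.npz"));P=lambda u,v,z:plane(d,(u/1.4,v/1.4),z).round(1)
print("FL",P(322,339,14),"FR",P(452,340,14),"B",P(388,252,14),"salt",P(393,298,104),"coaster",P(717,473,6),"tea",P(437,115,60),P(437,115,0),"tin top",P(410,540,72))
```

```text
FL [572.5 -13.4] FR [ 589.8 -110.7] B [648.1 -50.3] salt [644.4 -53.3] coaster [ 505.2 -369.6] tea [741.  -60.7] [744.8 -66.2] tin top [ 450.8 -103.5]
```

Emit:
play_rows --deltas '[{"fingers": 1,"translation": [1,-2,40],"angular": [0,0,0]},{"fingers": 1,"translation": [1,-2,85],"angular": [0,0,0]},{"fingers": 1,"translation": [1,-2,125],"angular": [0,0,0]},{"fingers": 1,"translation": [1,-2,147],"angular": [0,0,0]},{"fingers": 1,"translation": [1,-2,147],"angular": [0,0,0]},{"fingers": 1,"translation": [1,-2,147],"angular": [0,0,0]}]'

```text
time: 15.45
eef_pos: [644.9, -52.3, 69.9]
orientation: [-2.414, 2.01, -0.002]
ft_force: [-0.6, 0.5, 1.9]
opening: 1.001
```

```bash
python3 go.py 644.7 -52.5 67
```

```text
t 15.45 pos [644.9 -52.3  69.9] open 1.001 F [-0.6  0.5  1.9]
[0.1 0.2 2.9] [-0.001 -0.     0.002]
```

Emit:
play_rows --deltas '[{"fingers": -1,"translation": [0,0,2],"angular": [0,0,0]},{"fingers": -1,"translation": [0,0,2],"angular": [0,0,0]},{"fingers": -1,"translation": [0,0,2],"angular": [0,0,0]},{"fingers": -1,"translation": [0,0,2],"angular": [0,0,0]},{"fingers": -1,"translation": [0,0,2],"angular": [0,0,0]},{"fingers": -1,"translation": [0,0,2],"angular": [0,0,0]},{"fingers": -1,"translation": [0,0,2],"angular": [0,0,0]},{"fingers": -1,"translation": [0,0,2],"angular": [0,0,0]}]' --newtons 40

```text
time: 16.25
eef_pos: [645.2, -52.7, 68.3]
orientation: [-2.413, 2.01, -0.003]
ft_force: [-1.0, 1.6, 5.8]
opening: 0.432
```

```bash
python3 go.py 503 -370 120
```

```text
t 16.25 pos [645.2 -52.7  68.3] open 0.432 F [-1.   1.6  5.8]
[286.4 197.2 -52. ] [-0.002 -0.001  0.002]
```

Emit:
play_rows --deltas '[{"fingers": -1,"translation": [0,0,-15],"angular": [0,0,0]},{"fingers": -1,"translation": [0,0,-45],"angular": [0,0,0]},{"fingers": -1,"translation": [0,0,-75],"angular": [0,0,0]},{"fingers": -1,"translation": [0,0,-82],"angular": [0,0,0]},{"fingers": -1,"translation": [0,0,-82],"angular": [0,0,0]},{"fingers": -1,"translation": [0,0,-82],"angular": [0,0,0]}]'

```text
time: 16.85
eef_pos: [643.9, -52.6, 146.9]
orientation: [2.413, -2.01, -0.003]
ft_force: [-0.2, -0.4, -1.0]
opening: 0.431
```

```bash
python3 - <<'E'
from h import *
w=cams.read_camera("wrist")["frame"];s=cams.read_camera("side");d=s["frame"]
e=arm.get_obs()["eef_pos"];p=proj(s,e)[0].astype(int);print(p,e)
c=cv2.resize(d[max(p[1]-60,0):p[1]+60,p[0]-50:p[0]+50],(350,420),interpolation=2)
cv2.imwrite("pics/v5.png",np.hstack([w[:,100:480],c])[:,:,::-1])
E
python3 go.py 503 -370 120
```

```text
[232 191] [643.65504547 -52.60062085 146.28853877]
t 16.95 pos [643.7 -52.6 146.3] open 0.429 F [-0.2  0.3 -1.6]
[286.8 195.6  26.7] [0.004 0.001 0.002]
```

View pics/v5.png

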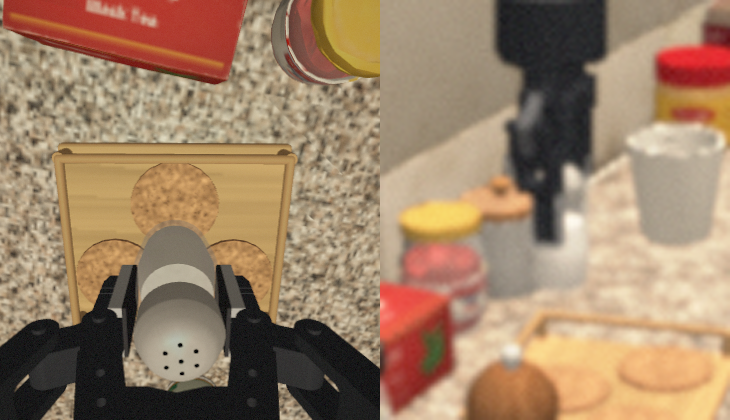

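```bash
cat > coaster.py <<'E'
from h import *
import sys
for n in sys.argv[1:]:
    d=dict(np.load(n+".npz"));h=cv2.cvtColor(d["frame"],cv2.COLOR_RGB2HSV)
    m=((d["frame"][:,:,0].astype(int)-d["frame"][:,:,2]>50)&(h[:,:,2]<150)&(h[:,:,0]<14)).astype(np.uint8);m[:,:400]=0;m[360:]=0
    k,l,st,c=cv2.connectedComponentsWithStats(m);i=1+st[1:,4].argmax()
    cs=max(cv2.findContours((l==i).astype(np.uint8),0,1)[0],key=cv2.contourArea)
    g=np.array([plane(d,q,6) for q in cs[:,0].astype(float)]);(x,y),r=cv2.minEnclosingCircle(g.astype(np.float32));
    A=np.c_[2*g,np.ones(len(g))];s=np.linalg.lstsq(A,(g**2).sum(1),rcond=None)[0];print(n,st[i],(x,y,r),s[:2],np.sqrt(s[2]+s[0]**2+s[1]**2))
E
python3 coaster.py w3 w4
```

```text
w3 [ 434  252   74   64 3579] (498.78900146484375, -371.3627624511719, 44.584476470947266) [ 498.55253453 -371.41379562] 43.45843476271447
w4 [ 475  312   73   47 2137] (499.3714599609375, -370.93963623046875, 44.23775863647461) [ 506.60138625 -371.21544366] 36.689447875191235
```

Emit:
play_rows --deltas '[{"fingers": -1,"translation": [15,10,0],"angular": [0,0,0]},{"fingers": -1,"translation": [45,31,0],"angular": [0,0,0]},{"fingers": -1,"translation": [80,55,0],"angular": [0,0,0]},{"fingers": -1,"translation": [115,80,0],"angular": [0,0,0]},{"fingers": -1,"translation": [150,104,0],"angular": [0,0,0]},{"fingers": -1,"translation": [185,128,0],"angular": [0,0,0]},{"fingers": -1,"translation": [220,152,0],"angular": [0,0,0]},{"fingers": -1,"translation": [255,177,10],"angular": [0,0,0]},{"fingers": -1,"translation": [278,193,30],"angular": [0,0,0]},{"fingers": -1,"translation": [287,199,55],"angular": [0,0,0]},{"fingers": -1,"translation": [287,199,65],"angular": [0,0,0]},{"fingers": -1,"translation": [287,199,65],"angular": [0,0,0]}]'

```text
time: 18.15
eef_pos: [499.4, -370.2, 81.2]
orientation: [-2.413, 2.011, 0.008]
ft_force: [0.1, 0.0, -1.4]
opening: 0.431
```

Emit:
play_rows --deltas '[{"fingers": -1,"translation": [0,0,0],"angular": [0,0,0]},{"fingers": -1,"translation": [0,0,0],"angular": [0,0,0]}]'

```text
time: 18.35
eef_pos: [501.7, -370.7, 85.4]
orientation: [-2.415, 2.009, -0.004]
ft_force: [1.7, -1.1, -0.7]
opening: 0.432
```

```bash
python3 go.py 499 -371 60.3
```

```text
t 18.35 pos [ 501.7 -370.7   85.4] open 0.432 F [ 1.7 -1.1 -0.7]
[-0.2  2.8 25.1] [-0.002 -0.002  0.003]
```

Emit:
play_rows --deltas '[{"fingers": -1,"translation": [0,1.5,10],"angular": [0,0,0]},{"fingers": -1,"translation": [0,1.5,18],"angular": [0,0,0]},{"fingers": -1,"translation": [0,1.5,20],"angular": [0,0,0]},{"fingers": -1,"translation": [0,1.5,20],"angular": [0,0,0]},{"fingers": -1,"translation": [0,1.5,20],"angular": [0,0,0]}]'

```text
time: 18.85
eef_pos: [499.3, -371.2, 63.8]
orientation: [2.414, -2.011, 0.0]
ft_force: [0.0, -0.4, -1.0]
opening: 0.433
```

```bash
python3 go.py 499 -371 60.3
```

```text
t 18.85 pos [ 499.3 -371.2   63.8] open 0.433 F [ 0.  -0.4 -1. ]
[-0.3  0.3  3.5] [-0.    -0.     0.002]
```

Emit:
play_rows --deltas '[{"fingers": -1,"translation": [0,0,2],"angular": [0,0,0]},{"fingers": -1,"translation": [0,0,3.5],"angular": [0,0,0]},{"fingers": -1,"translation": [0,0,3.5],"angular": [0,0,0]},{"fingers": -1,"translation": [0,0,3.5],"angular": [0,0,0]}]'

```text
time: 19.25
eef_pos: [499.3, -371.3, 60.4]
orientation: [2.414, -2.011, 0.001]
ft_force: [0.6, -0.8, 0.2]
opening: 0.434
```

Emit:
play_rows --deltas '[{"fingers": 1,"translation": [0,0,0],"angular": [0,0,0]},{"fingers": 1,"translation": [0,0,0],"angular": [0,0,0]},{"fingers": 1,"translation": [0,0,0],"angular": [0,0,0]},{"fingers": 1,"translation": [0,0,0],"angular": [0,0,0]},{"fingers": 1,"translation": [0,0,-25],"angular": [0,0,0]},{"fingers": 1,"translation": [0,0,-65],"angular": [0,0,0]},{"fingers": 1,"translation": [0,0,-110],"angular": [0,0,0]},{"fingers": 1,"translation": [0,0,-155],"angular": [0,0,0]},{"fingers": 1,"translation": [0,0,-190],"angular": [0,0,0]},{"fingers": 1,"translation": [0,0,-190],"angular": [0,0,0]}]'

```text
time: 20.25
eef_pos: [500.5, -372.2, 257.6]
orientation: [2.414, -2.01, 0.018]
ft_force: [0.2, 0.1, 0.9]
opening: 0.997
```

```bash
python3 go.py 400 -110 250
```

```text
t 20.25 pos [ 500.5 -372.2  257.6] open 0.997 F [0.2 0.1 0.9]
[-276.2   51.5    4.7] [-0.007 -0.009  0.002]
```

Emit:
play_rows --deltas '[{"fingers": 1,"translation": [-276,51,0],"angular": [0,0,0]},{"fingers": 1,"translation": [-276,51,0],"angular": [0,0,0]},{"fingers": 1,"translation": [-276,51,0],"angular": [0,0,0]},{"fingers": 1,"translation": [-276,51,0],"angular": [0,0,0]},{"fingers": 1,"translation": [-276,51,0],"angular": [0,0,0]},{"fingers": 1,"translation": [-276,51,0],"angular": [0,0,0]},{"fingers": 1,"translation": [-276,51,0],"angular": [0,0,0]},{"fingers": 1,"translation": [-276,51,0],"angular": [0,0,0]},{"fingers": 1,"translation": [-276,51,0],"angular": [0,0,0]},{"fingers": 1,"translation": [-276,51,0],"angular": [0,0,0]},{"fingers": 1,"translation": [-276,51,0],"angular": [0,0,0]}]'

```text
time: 21.35
eef_pos: [399.3, -109.6, 249.8]
orientation: [2.412, -2.012, -0.001]
ft_force: [-0.3, 1.3, 1.2]
opening: 0.996
```

```bash
python3 look.py w6; python3 go.py 400 -110 250
```

```text
[ 399.3 -109.5  249.9] vel 0.0057
t 21.4 pos [ 399.3 -109.5  249.9] open 0.999 F [-0.8 -0.2  0.2]
[ 0.6 -0.6 -0.1] [0.001 0.    0.001]
```

View pics/w6.png

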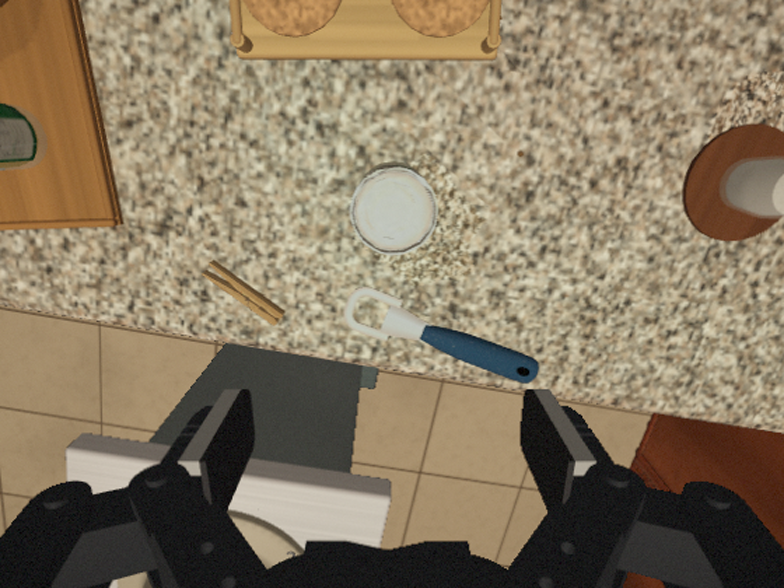

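The tin lid is centred at (394,209). The salt stands on the coaster and the seats are free.

Run:
```python
from h import *
d=dict(np.load("w6.npz"));print("tin",plane(d,(394/1.4,209/1.4),72))
q=plane(d,(394/1.4,209/1.4),72)
import subprocess;print(subprocess.run(["python3","go.py",*map(str,q),"40"],capture_output=True,text=True).stdout)
```

```text
tin [ 439.2245081  -106.70491216]
t 21.4 pos [ 399.3 -109.5  249.9] open 0.999 F [-0.8 -0.2  0.2]
[  4.4 -39.9 209.9] [0.001 0.    0.001]
```

Emit:
play_rows --deltas '[{"fingers": 1,"translation": [4,-39,30],"angular": [0,0,0]},{"fingers": 1,"translation": [4,-39,70],"angular": [0,0,0]},{"fingers": 1,"translation": [4,-39,115],"angular": [0,0,0]},{"fingers": 1,"translation": [4,-39,140],"angular": [0,0,0]},{"fingers": 1,"translation": [4,-39,140],"angular": [0,0,0]},{"fingers": 1,"translation": [4,-39,140],"angular": [0,0,0]}]'

```text
time: 22.0
eef_pos: [438.6, -106.2, 111.0]
orientation: [-2.413, 2.011, -0.001]
ft_force: [0.2, -0.3, 0.4]
opening: 1.002
```

```bash
python3 go.py 439.2 -106.7 40
```

```text
t 22.0 pos [ 438.6 -106.2  111. ] open 1.002 F [ 0.2 -0.3  0.4]
[ 0.6 -0.5 71. ] [-0.    -0.     0.001]
```

Emit:
play_rows --deltas '[{"fingers": 1,"translation": [0,0,30],"angular": [0,0,0]},{"fingers": 1,"translation": [0,0,60],"angular": [0,0,0]},{"fingers": 1,"translation": [0,0,70],"angular": [0,0,0]},{"fingers": 1,"translation": [0,0,70],"angular": [0,0,0]},{"fingers": 1,"translation": [0,0,70],"angular": [0,0,0]},{"fingers": -1,"translation": [0,0,70],"angular": [0,0,0]},{"fingers": -1,"translation": [0,0,70],"angular": [0,0,0]},{"fingers": -1,"translation": [0,0,70],"angular": [0,0,0]},{"fingers": -1,"translation": [0,0,70],"angular": [0,0,0]},{"fingers": -1,"translation": [0,0,70],"angular": [0,0,0]},{"fingers": -1,"translation": [0,0,70],"angular": [0,0,0]}]' --newtons 40

```text
time: 23.1
eef_pos: [439.2, -106.2, 41.7]
orientation: [-2.413, 2.01, -0.004]
ft_force: [-1.1, 0.6, 5.2]
opening: 0.663
```

```bash
python3 go.py 646 -50.8 120
```

```text
t 23.1 pos [ 439.2 -106.2   41.7] open 0.663 F [-1.1  0.6  5.2]
[ -17.  -213.6  -77.8] [-0.002 -0.001  0.002]
```

Emit:
play_rows --deltas '[{"fingers": -1,"translation": [0,0,-15],"angular": [0,0,0]},{"fingers": -1,"translation": [0,0,-45],"angular": [0,0,0]},{"fingers": -1,"translation": [-2,-20,-72],"angular": [0,0,0]},{"fingers": -1,"translation": [-5,-55,-78],"angular": [0,0,0]},{"fingers": -1,"translation": [-8,-95,-78],"angular": [0,0,0]},{"fingers": -1,"translation": [-11,-135,-78],"angular": [0,0,0]},{"fingers": -1,"translation": [-14,-175,-75],"angular": [0,0,0]},{"fingers": -1,"translation": [-16,-203,-65],"angular": [0,0,0]},{"fingers": -1,"translation": [-17,-213,-50],"angular": [0,0,0]},{"fingers": -1,"translation": [-17,-213,-40],"angular": [0,0,0]},{"fingers": -1,"translation": [-17,-213,-40],"angular": [0,0,0]},{"fingers": -1,"translation": [-17,-213,-40],"angular": [0,0,0]}]'

```text
time: 24.3
eef_pos: [644.0, -51.0, 80.5]
orientation: [2.413, -2.011, -0.0]
ft_force: [-0.7, -0.1, -1.6]
opening: 0.66
```

```bash
python3 go.py 646 -50.8 55.7;python3 look.py w7
```

```text
t 24.3 pos [644.  -51.   80.5] open 0.66 F [-0.7 -0.1 -1.6]
[ 0.2 -2.  24.8] [ 0.001 -0.     0.001]
[644.4 -51.   81.2] vel 0.0087
```

View pics/w7.png

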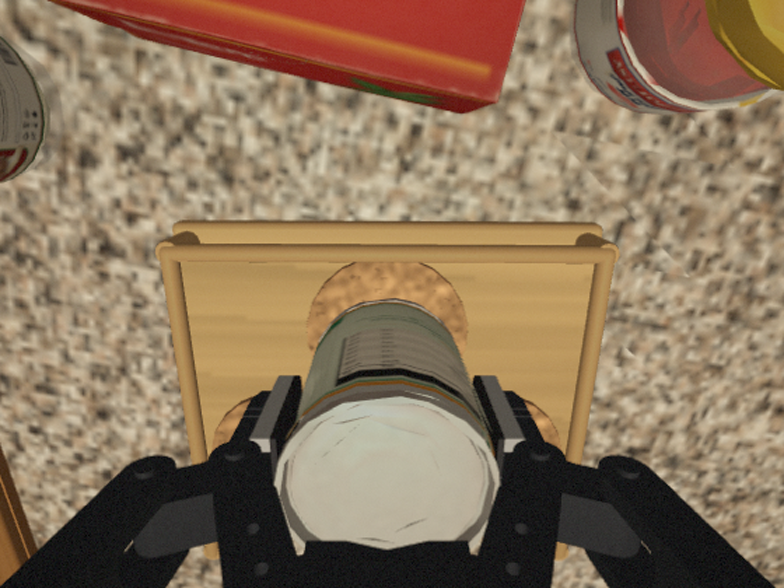

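```bash
python3 - <<'E'
from h import *
d=dict(np.load("w7.npz"));q=plane(d,(386.5/1.4,262/1.4),14);print(q,q-36*np.array([.984,.18]))
E
python3 go.py 646 -50.8 55.7
```

```text
[676.86812142 -44.43041065] [641.44412142 -50.91041065]
t 24.35 pos [644.4 -51.   81.2] open 0.659 F [ 0.5 -0.2 -1.3]
[ 0.  -1.6 25.5] [-0.001 -0.     0.001]
```

Emit:
play_rows --deltas '[{"fingers": -1,"translation": [0,-0.5,10],"angular": [0,0,0]},{"fingers": -1,"translation": [0,-0.5,18],"angular": [0,0,0]},{"fingers": -1,"translation": [0,-0.5,21],"angular": [0,0,0]},{"fingers": -1,"translation": [0,-0.5,21],"angular": [0,0,0]},{"fingers": -1,"translation": [0,-0.5,21],"angular": [0,0,0]}]'

```text
time: 24.85
eef_pos: [645.2, -50.6, 59.2]
orientation: [2.414, -2.011, 0.0]
ft_force: [-0.0, -0.2, -1.6]
opening: 0.659
```

```bash
python3 go.py 645 -50.8 55.7
```

```text
t 24.85 pos [645.2 -50.6  59.2] open 0.659 F [-0.  -0.2 -1.6]
[0.2 0.2 3.5] [-0.    -0.     0.002]
```

Emit:
play_rows --deltas '[{"fingers": -1,"translation": [0,0,2],"angular": [0,0,0]},{"fingers": -1,"translation": [0,0,4],"angular": [0,0,0]},{"fingers": -1,"translation": [0,0,4],"angular": [0,0,0]},{"fingers": -1,"translation": [0,0,4],"angular": [0,0,0]}]'

```text
time: 25.25
eef_pos: [645.5, -50.6, 55.8]
orientation: [-2.414, 2.01, -0.001]
ft_force: [-1.5, -0.6, 1.9]
opening: 0.664
```

Emit:
play_rows --deltas '[{"fingers": 1,"translation": [0,0,0],"angular": [0,0,0]},{"fingers": 1,"translation": [0,0,0],"angular": [0,0,0]},{"fingers": 1,"translation": [0,0,0],"angular": [0,0,0]},{"fingers": 1,"translation": [0,0,0],"angular": [0,0,0]},{"fingers": 1,"translation": [0,0,-25],"angular": [0,0,0]},{"fingers": 1,"translation": [0,0,-65],"angular": [0,0,0]},{"fingers": 1,"translation": [0,0,-110],"angular": [0,0,0]},{"fingers": 1,"translation": [0,0,-155],"angular": [0,0,0]},{"fingers": 1,"translation": [0,0,-200],"angular": [0,0,0]},{"fingers": 1,"translation": [0,0,-200],"angular": [0,0,0]}]'

```text
time: 26.25
eef_pos: [647.0, -50.8, 264.3]
orientation: [-2.408, 2.006, -0.019]
ft_force: [-0.5, 0.9, 0.8]
opening: 1.001
```

```bash
python3 go.py 435 178 250
```

```text
t 26.25 pos [647.  -50.8 264.3] open 1.001 F [-0.5  0.9  0.8]
[-263.4  167.3   10.9] [-0.013 -0.004  0.002]
```

Emit:
play_rows --deltas '[{"fingers": 1,"translation": [-263,167,10],"angular": [0,0,0]},{"fingers": 1,"translation": [-263,167,10],"angular": [0,0,0]},{"fingers": 1,"translation": [-263,167,10],"angular": [0,0,0]},{"fingers": 1,"translation": [-263,167,10],"angular": [0,0,0]},{"fingers": 1,"translation": [-263,167,10],"angular": [0,0,0]},{"fingers": 1,"translation": [-263,167,10],"angular": [0,0,0]},{"fingers": 1,"translation": [-263,167,10],"angular": [0,0,0]},{"fingers": 1,"translation": [-263,167,10],"angular": [0,0,0]},{"fingers": 1,"translation": [-263,167,10],"angular": [0,0,0]},{"fingers": 1,"translation": [-263,167,10],"angular": [0,0,0]},{"fingers": 1,"translation": [-263,167,10],"angular": [0,0,0]},{"fingers": 1,"translation": [-263,167,10],"angular": [0,0,0]}]'

```text
time: 27.45
eef_pos: [433.9, 177.3, 245.0]
orientation: [2.412, -2.012, -0.0]
ft_force: [0.2, -0.5, 0.2]
opening: 0.999
```

```bash
python3 go.py 435 178 82;python3 look.py w8
```

```text
t 27.45 pos [433.9 177.3 245. ] open 0.999 F [ 0.2 -0.5  0.2]
[ -0.6  -1.3 163. ] [ 0. -0.  0.]
[433.8 177.4 245. ] vel 0.0061
```

View pics/w8.png

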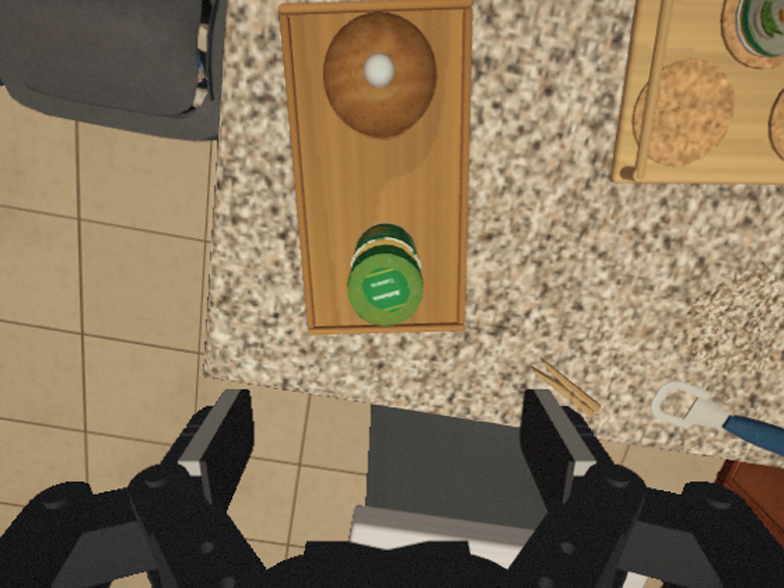

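Run:
```python
from h import *
d=dict(np.load("w8.npz"));P=lambda u,v,z:plane(d,(u/1.4,v/1.4),z).round(1)
print("mill",P(379,70,176),P(380,75,150),"spice",P(386,289,112),"FL",P(685,111,14))
```

```text
mill [538.9 199.8] [540.2 200. ] spice [434.1 178. ] FL [572.4 -13. ]
```

Emit:
play_rows --deltas '[{"fingers": 1,"translation": [-0.5,-1,30],"angular": [0,0,0]},{"fingers": 1,"translation": [-0.5,-1,70],"angular": [0,0,0]},{"fingers": 1,"translation": [-0.5,-1,115],"angular": [0,0,0]},{"fingers": 1,"translation": [-0.5,-1,145],"angular": [0,0,0]},{"fingers": 1,"translation": [-0.5,-1,162],"angular": [0,0,0]},{"fingers": 1,"translation": [-0.5,-1,162],"angular": [0,0,0]},{"fingers": 1,"translation": [-0.5,-1,162],"angular": [0,0,0]}]'

```text
time: 28.2
eef_pos: [434.7, 178.6, 83.8]
orientation: [-2.413, 2.011, -0.001]
ft_force: [-0.6, -0.2, -0.2]
opening: 1.001
```

Emit:
play_rows --deltas '[{"fingers": -1,"translation": [0,0,0],"angular": [0,0,0]},{"fingers": -1,"translation": [0,0,0],"angular": [0,0,0]},{"fingers": -1,"translation": [0,0,0],"angular": [0,0,0]},{"fingers": -1,"translation": [0,0,0],"angular": [0,0,0]},{"fingers": -1,"translation": [0,0,0],"angular": [0,0,0]},{"fingers": -1,"translation": [0,0,0],"angular": [0,0,0]},{"fingers": -1,"translation": [0,0,0],"angular": [0,0,0]}]' --newtons 40

```text
time: 28.9
eef_pos: [434.9, 178.7, 84.4]
orientation: [-2.413, 2.01, -0.002]
ft_force: [-0.3, -0.9, 7.0]
opening: 0.522
```

```bash
python3 go.py 590 -111 150
```

```text
t 28.9 pos [434.9 178.7  84.4] open 0.522 F [-0.3 -0.9  7. ]
[ 313.  -100.3  -65.4] [-0.002 -0.     0.002]
```

Emit:
play_rows --deltas '[{"fingers": -1,"translation": [0,0,-15],"angular": [0,0,0]},{"fingers": -1,"translation": [0,0,-50],"angular": [0,0,0]},{"fingers": -1,"translation": [20,-7,-85],"angular": [0,0,0]},{"fingers": -1,"translation": [60,-19,-100],"angular": [0,0,0]},{"fingers": -1,"translation": [105,-33,-100],"angular": [0,0,0]},{"fingers": -1,"translation": [150,-48,-100],"angular": [0,0,0]},{"fingers": -1,"translation": [195,-62,-100],"angular": [0,0,0]},{"fingers": -1,"translation": [240,-77,-100],"angular": [0,0,0]},{"fingers": -1,"translation": [280,-90,-95],"angular": [0,0,0]},{"fingers": -1,"translation": [313,-100,-80],"angular": [0,0,0]},{"fingers": -1,"translation": [313,-100,-65],"angular": [0,0,0]},{"fingers": -1,"translation": [313,-100,-65],"angular": [0,0,0]}]'

```text
time: 30.1
eef_pos: [587.7, -111.2, 144.6]
orientation: [2.411, -2.01, -0.009]
ft_force: [0.6, 0.2, -2.1]
opening: 0.521
```

Emit:
play_rows --deltas '[{"fingers": -1,"translation": [0,0,20],"angular": [0,0,0]},{"fingers": -1,"translation": [0,0,30],"angular": [0,0,0]},{"fingers": -1,"translation": [0,0,30],"angular": [0,0,0]}]'

```text
time: 30.4
eef_pos: [588.2, -109.9, 116.8]
orientation: [2.414, -2.008, -0.005]
ft_force: [0.6, -0.6, -1.0]
opening: 0.517
```

```bash
python3 go.py 590 -111 92.4
```

```text
t 30.4 pos [ 588.2 -109.9  116.8] open 0.517 F [ 0.6 -0.6 -1. ]
[ 1.4 -1.7 24.3] [0.003 0.001 0.003]
```

Emit:
play_rows --deltas '[{"fingers": -1,"translation": [0.5,-1,10],"angular": [0,0,0]},{"fingers": -1,"translation": [0.5,-1,18],"angular": [0,0,0]},{"fingers": -1,"translation": [0.5,-1,20],"angular": [0,0,0]},{"fingers": -1,"translation": [0.5,-1,20],"angular": [0,0,0]},{"fingers": -1,"translation": [0.5,-1,20],"angular": [0,0,0]}]'

```text
time: 30.9
eef_pos: [590.4, -111.5, 98.5]
orientation: [-2.414, 2.011, -0.001]
ft_force: [-0.8, -0.2, -1.4]
opening: 0.522
```

```bash
python3 go.py 590 -111 92.4
```

```text
t 30.9 pos [ 590.4 -111.5   98.5] open 0.522 F [-0.8 -0.2 -1.4]
[-0.6  0.3  6.1] [-0.    -0.     0.002]
```

Emit:
play_rows --deltas '[{"fingers": -1,"translation": [-0.5,0,3],"angular": [0,0,0]},{"fingers": -1,"translation": [-0.5,0,5.5],"angular": [0,0,0]},{"fingers": -1,"translation": [-0.5,0,6.5],"angular": [0,0,0]},{"fingers": -1,"translation": [-0.5,0,6.5],"angular": [0,0,0]}]'

```text
time: 31.3
eef_pos: [590.4, -111.0, 92.5]
orientation: [-2.414, 2.01, -0.001]
ft_force: [-2.5, 1.3, 4.4]
opening: 0.521
```

Contact. Release, rise, then go above the mill.

Emit:
play_rows --deltas '[{"fingers": 1,"translation": [0,0,0],"angular": [0,0,0]},{"fingers": 1,"translation": [0,0,0],"angular": [0,0,0]},{"fingers": 1,"translation": [0,0,0],"angular": [0,0,0]},{"fingers": 1,"translation": [0,0,0],"angular": [0,0,0]},{"fingers": 1,"translation": [0,0,-25],"angular": [0,0,0]},{"fingers": 1,"translation": [0,0,-65],"angular": [0,0,0]},{"fingers": 1,"translation": [0,0,-110],"angular": [0,0,0]},{"fingers": 1,"translation": [0,0,-150],"angular": [0,0,0]},{"fingers": 1,"translation": [0,0,-160],"angular": [0,0,0]},{"fingers": 1,"translation": [0,0,-160],"angular": [0,0,0]}]'

```text
time: 32.3
eef_pos: [590.8, -111.1, 253.9]
orientation: [-2.412, 2.009, -0.006]
ft_force: [-1.3, -1.0, -0.7]
opening: 0.998
```

```bash
python3 go.py 500 192 260
```

```text
t 32.3 pos [ 590.8 -111.1  253.9] open 0.998 F [-1.3 -1.  -0.7]
[-314.6   34.5   -6.8] [-0.004 -0.002  0.002]
```

Emit:
play_rows --deltas '[{"fingers": 1,"translation": [-315,34,-7],"angular": [0,0,0]},{"fingers": 1,"translation": [-315,34,-7],"angular": [0,0,0]},{"fingers": 1,"translation": [-315,34,-7],"angular": [0,0,0]},{"fingers": 1,"translation": [-315,34,-7],"angular": [0,0,0]},{"fingers": 1,"translation": [-315,34,-7],"angular": [0,0,0]},{"fingers": 1,"translation": [-315,34,-7],"angular": [0,0,0]},{"fingers": 1,"translation": [-315,34,-7],"angular": [0,0,0]},{"fingers": 1,"translation": [-315,34,-7],"angular": [0,0,0]},{"fingers": 1,"translation": [-315,34,-7],"angular": [0,0,0]},{"fingers": 1,"translation": [-315,34,-7],"angular": [0,0,0]},{"fingers": 1,"translation": [-315,34,-7],"angular": [0,0,0]},{"fingers": 1,"translation": [-315,34,-7],"angular": [0,0,0]}]'

```text
time: 33.5
eef_pos: [500.1, 191.8, 258.4]
orientation: [2.412, -2.012, -0.0]
ft_force: [0.0, 1.4, -0.9]
opening: 1.003
```

```bash
python3 look.py w9;  python3 go.py 540 197 240
```

```text
[500.1 192.  258.6] vel 0.0061
t 33.55 pos [500.1 192.  258.6] open 1.001 F [-0.3 -0.2 -0.3]
[  2.2 -40.2  18.5] [ 0.    -0.     0.001]
```

View pics/w9.png

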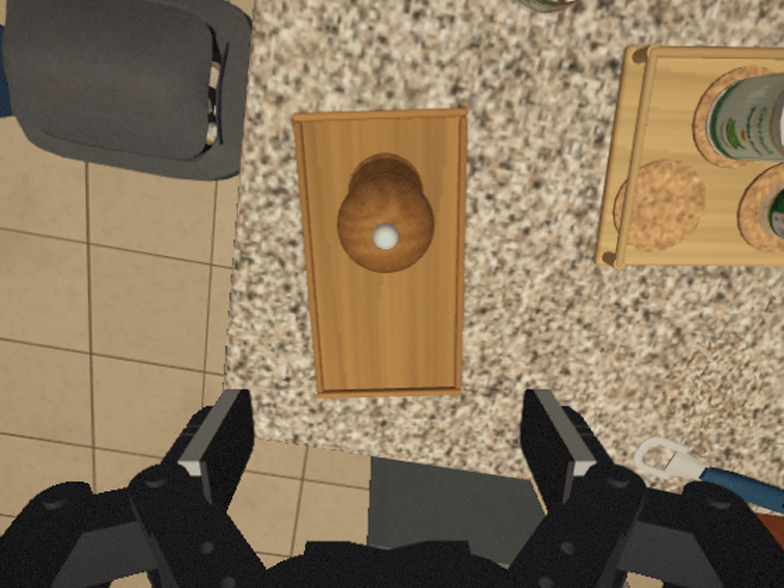

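Run:
```python
from h import *
d=dict(np.load("w9.npz"));P=lambda u,v,z:plane(d,(u/1.4,v/1.4),z).round(1)
print("mill",P(386,236,173),P(386,224,150),"foot",P(386,190,20),"FL",P(659,205,14))
```

```text
mill [540.1 199.8] [541.5 200.1] foot [544.9 200.8] FL [571.8 -11.9]
```

```bash
python3 go.py 541 199.8 144
```

```text
t 33.55 pos [500.1 192.  258.6] open 1.001 F [-0.3 -0.2 -0.3]
[ -0.4 -41.7 114.5] [ 0.    -0.     0.001]
```

Emit:
play_rows --deltas '[{"fingers": 1,"translation": [0,-41.5,10],"angular": [0,0,0]},{"fingers": 1,"translation": [0,-41.5,20],"angular": [0,0,0]},{"fingers": 1,"translation": [0,-41.5,50],"angular": [0,0,0]},{"fingers": 1,"translation": [0,-41.5,85],"angular": [0,0,0]},{"fingers": 1,"translation": [0,-41.5,110],"angular": [0,0,0]},{"fingers": 1,"translation": [0,-41.5,114],"angular": [0,0,0]},{"fingers": 1,"translation": [0,-41.5,114],"angular": [0,0,0]},{"fingers": 1,"translation": [0,-41.5,114],"angular": [0,0,0]}]'

```text
time: 34.35
eef_pos: [541.4, 200.3, 146.9]
orientation: [-2.412, 2.009, -0.003]
ft_force: [0.2, -0.2, 1.0]
opening: 1.001
```

```bash
python3 go.py 541 199.8 144
```

```text
t 34.35 pos [541.4 200.3 146.9] open 1.001 F [ 0.2 -0.2  1. ]
[0.5 0.5 2.9] [-0.003  0.     0.002]
```

Emit:
play_rows --deltas '[{"fingers": -1,"translation": [0,0,1],"angular": [0,0,0]},{"fingers": -1,"translation": [0,0,1],"angular": [0,0,0]},{"fingers": -1,"translation": [0,0,1],"angular": [0,0,0]},{"fingers": -1,"translation": [0,0,1],"angular": [0,0,0]},{"fingers": -1,"translation": [0,0,1],"angular": [0,0,0]},{"fingers": -1,"translation": [0,0,1],"angular": [0,0,0]},{"fingers": -1,"translation": [0,0,1],"angular": [0,0,0]}]' --newtons 40

```text
time: 35.05
eef_pos: [541.1, 200.4, 145.0]
orientation: [-2.412, 2.009, -0.002]
ft_force: [-1.3, 0.6, 5.6]
opening: 0.54
```

```bash
python3 go.py 572 -13.2 220
python3 - <<'E'
from h import *
w=cams.read_camera("wrist");cv2.imwrite("pics/w10.png",w["frame"][:,:,::-1])
E
```

```text
t 35.05 pos [541.1 200.4 145. ] open 0.54 F [-1.3  0.6  5.6]
[215.7   8.1 -75.1] [-0.002  0.     0.002]
```

View pics/w10.png

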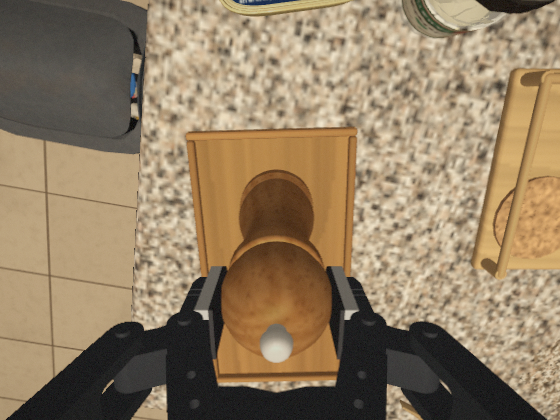

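The mill is gripped upright and centred (knob, head and foot all at column 277). Carry it back.

Emit:
play_rows --deltas '[{"fingers": -1,"translation": [0,0,-15],"angular": [0,0,0]},{"fingers": -1,"translation": [0,0,-45],"angular": [0,0,0]},{"fingers": -1,"translation": [20,1,-70],"angular": [0,0,0]},{"fingers": -1,"translation": [50,2,-75],"angular": [0,0,0]},{"fingers": -1,"translation": [85,3,-75],"angular": [0,0,0]},{"fingers": -1,"translation": [125,5,-75],"angular": [0,0,0]},{"fingers": -1,"translation": [165,6,-75],"angular": [0,0,0]},{"fingers": -1,"translation": [195,7,-75],"angular": [0,0,0]},{"fingers": -1,"translation": [211,8,-70],"angular": [0,0,0]},{"fingers": -1,"translation": [216,8,-55],"angular": [0,0,0]},{"fingers": -1,"translation": [216,8,-45],"angular": [0,0,0]},{"fingers": -1,"translation": [216,8,-45],"angular": [0,0,0]}]'

```text
time: 36.3
eef_pos: [570.5, -12.3, 185.5]
orientation: [2.413, -2.007, -0.007]
ft_force: [-0.6, -1.0, -2.4]
opening: 0.536
```

Emit:
play_rows --deltas '[{"fingers": -1,"translation": [0,0,10],"angular": [0,0,0]},{"fingers": -1,"translation": [0,0,20],"angular": [0,0,0]},{"fingers": -1,"translation": [0,0,20],"angular": [0,0,0]},{"fingers": -1,"translation": [0,0,20],"angular": [0,0,0]}]'

```text
time: 36.7
eef_pos: [571.7, -13.4, 168.4]
orientation: [2.414, -2.01, -0.001]
ft_force: [0.0, -1.8, -2.4]
opening: 0.541
```

```bash
python3 go.py 572 -13.2 153
```

```text
t 36.7 pos [571.7 -13.4 168.4] open 0.541 F [ 0.  -1.8 -2.4]
[-0.1 -0.4 15.4] [0.001 0.    0.002]
```

Emit:
play_rows --deltas '[{"fingers": -1,"translation": [0,0,7],"angular": [0,0,0]},{"fingers": -1,"translation": [0,0,12],"angular": [0,0,0]},{"fingers": -1,"translation": [0,0,14],"angular": [0,0,0]},{"fingers": -1,"translation": [0,0,15],"angular": [0,0,0]},{"fingers": -1,"translation": [0,0,15],"angular": [0,0,0]},{"fingers": -1,"translation": [0,0,15],"angular": [0,0,0]}]'

```text
time: 37.3
eef_pos: [571.9, -13.7, 153.9]
orientation: [-2.414, 2.011, -0.001]
ft_force: [0.2, -0.3, -2.4]
opening: 0.542
```

Emit:
play_rows --deltas '[{"fingers": -1,"translation": [0,0,1],"angular": [0,0,0]},{"fingers": -1,"translation": [0,0,1],"angular": [0,0,0]},{"fingers": -1,"translation": [0,0,1.5],"angular": [0,0,0]},{"fingers": -1,"translation": [0,0,1.5],"angular": [0,0,0]}]'

```text
time: 37.7
eef_pos: [572.2, -13.8, 153.1]
orientation: [-2.413, 2.01, -0.002]
ft_force: [-0.6, -0.8, 3.8]
opening: 0.543
```

Contact. Release, rise, and retreat for a final check.

Emit:
play_rows --deltas '[{"fingers": 1,"translation": [0,0,0],"angular": [0,0,0]},{"fingers": 1,"translation": [0,0,0],"angular": [0,0,0]},{"fingers": 1,"translation": [0,0,0],"angular": [0,0,0]},{"fingers": 1,"translation": [0,0,0],"angular": [0,0,0]},{"fingers": 1,"translation": [0,0,-25],"angular": [0,0,0]},{"fingers": 1,"translation": [0,0,-65],"angular": [0,0,0]},{"fingers": 1,"translation": [0,0,-110],"angular": [0,0,0]},{"fingers": 1,"translation": [20,30,-150],"angular": [0,0,0]},{"fingers": 1,"translation": [50,65,-170],"angular": [0,0,0]},{"fingers": 1,"translation": [80,80,-200],"angular": [0,0,0]},{"fingers": 1,"translation": [80,80,-220],"angular": [0,0,0]},{"fingers": 1,"translation": [80,80,-220],"angular": [0,0,0]}]'

```text
time: 38.9
eef_pos: [507.6, -107.8, 375.8]
orientation: [-2.41, 2.011, -0.009]
ft_force: [0.3, -0.2, 0.9]
opening: 0.999
```

Emit:
play_rows --deltas '[{"fingers": 1,"translation": [0,0,0],"angular": [0,0,0]},{"fingers": 1,"translation": [0,0,0],"angular": [0,0,0]},{"fingers": 1,"translation": [0,0,0],"angular": [0,0,0]},{"fingers": 1,"translation": [0,0,0],"angular": [0,0,0]},{"fingers": 1,"translation": [0,0,0],"angular": [0,0,0]}]'

```text
time: 39.4
eef_pos: [507.6, -106.6, 371.7]
orientation: [2.414, -2.01, -0.001]
ft_force: [-0.3, 0.5, -0.1]
opening: 1.001
```

```bash
python3 look.py w11; python3 coaster.py w11
```

```text
[ 507.6 -106.6  371.8] vel 0.0047
w11 [ 435  315  125   45 3004] (264.206298828125, -558.4039916992188, 130.2408447265625) [ 264.03977822 -558.60647043] 80.36341481185599
```

View pics/w11.png

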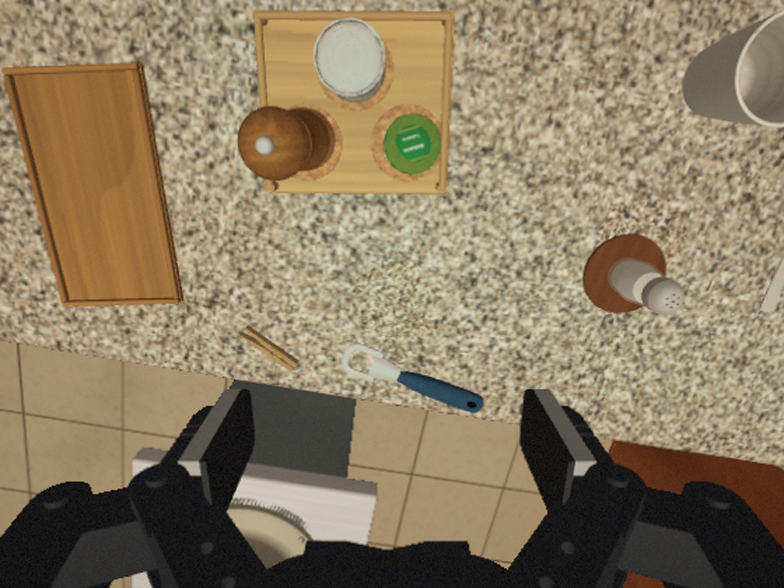

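Run:
```python
from h import *
d=dict(np.load("w11.npz"));P=lambda u,v,z:plane(d,(u/1.4,v/1.4),z).round(1)
print("coaster",P(625,273,6),"salt",P(671.5,300,96),"tin",P(350,59,86),"cap",P(412,141,120),"knob",P(264,145,183))
fl,fr=P(272,193,10),P(446,193,10);y=(fl-fr)/np.linalg.norm(fl-fr);x=np.array([y[1],-y[0]]);c=(fl+fr)/2+82*x
for n,a,b in [("FL",-33,50),("FR",-33,-50),("B",33,0)]:
    q=c+a*x+b*y;print(n,q.round(1))
t=np.linspace(0,6.28,40);im=cv2.imread("pics/w11.png")
for q,z,r,col in [((572.2,-13.5),14,36,(0,0,255)),((590,-111),14,36,(0,0,255)),((645.5,-50.8),14,36,(0,0,255)),((499,-371),6,45,(0,0,255)),((590.4,-111),120,23,(255,0,0)),((645.5,-50.6),86,29,(255,0,0)),((499.3,-371.3),6,22,(255,0,0)),((572.2,-13.8),14,29,(255,0,0))]:
    p=proj(d,np.c_[q[0]+r*np.cos(t),q[1]+r*np.sin(t),z+0*t])*1.4;cv2.polylines(im,[p.astype(np.int32)],True,col,1)
cv2.imwrite("pics/w11b.png",np.hstack([cv2.resize(im[0:220,220:480],None,fx=1.7,fy=1.7),cv2.resize(im[200:420,560:760],None,fx=1.7,fy=1.7)]))
```

```text
coaster [ 499.9 -371.7] salt [ 499.7 -370.9] tin [642.4 -51.8] cap [ 590.6 -110.5] knob [570.9 -14.9]
FL [571. -15.]
FR [ 589.2 -113.3]
B [645.  -52.2]
```

View pics/w11b.png

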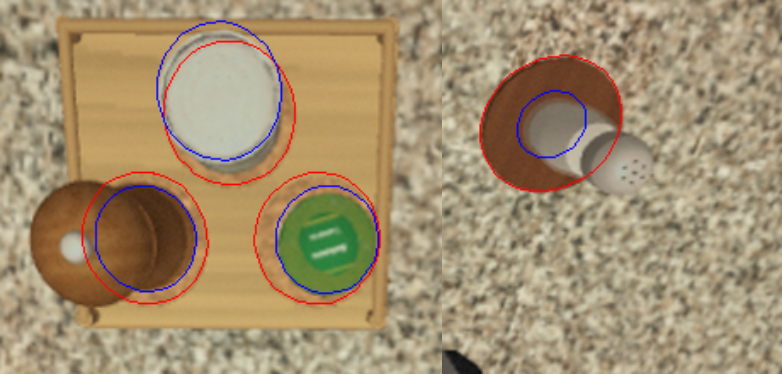

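```bash
python3 -c "
from plant import ticket;print(ticket.close_job())"
```

```text
the job is handed in; nothing more can be done
None
```

The job is done and handed in, at about 39.5 s of the 120 s allowed. I did it in this order:
1. Mill to the tray.
2. Spice jar to the tray.
3. Salt shaker to the coaster.
4. Tin to the back place.
5. Spice jar back to the front right place.
6. Mill back to the front left place.

The last wrist picture, taken with the gripper open and clear, shows everything upright and let go:

| Thing | Place | Measured offset from centre |
|---|---|---|
| Salt shaker | coaster | about 1 mm |
| Spice jar | front right | about 1–3 mm |
| Mill | front left | about 1–2 mm |
| Tin | back | about 2.5 mm, towards the front |

**Disagreements:**
- **Early position error:** My first position estimates were 5–8 mm off because the arm was still settling. As a result the first mill grip was off-centre. The mill still stood upright on the tray, and I gripped it centred for the return.
- **Back place:** Estimates of its x position differed by several mm between views (641–648 mm). I placed the tin at 645 mm.

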